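Fill a bakery order tray

ROBOT

A 6-joint arm with a two-finger parallel gripper is mounted at the origin on the work surface. World frame = base frame: x ahead of the robot, y to its left, z up, the work surface at z = 0. Lengths are in m, angles in rad, forces in N, time in s.
With the tool pointing down it reaches from about 0.4 to 0.825 m from the base axis. Payload 7 kg.
Tool frame: the origin (TCP) lies on the centre line of the jaws, within the pads' length; the fingertips stand 14 mm ahead of it and the grasp point (between the pads) lies 5 mm behind it; z points along the fingers, y is the line along which they close (so a half turn about z gives the same grasp; the last joint's range is limited). The gripper opens to 88 mm and grips with 3 to 60 N. Pads are 19 mm wide; open, the fingers measure 130 mm over their backs; the gripper's body (78 mm by 193 mm) begins 47 mm behind the grasp point.
Start: joints at [1.506, 0.359, 0.012, 0, -1.224, -0.288], TCP at [0.233, 0.633, 0.241] pointing down, gripper open.
Joint ranges: [-3.07, 3.07], [-1.43, 2.12], [-1.02, 1.25], [-3.03, 1.67], [-3.05, -0], [-3.03, 3.03]. Speed limits (rad/s): [2.39, 2.39, 3.01, 3.14, 3.14, 3.14].

INTERFACE

Orientations are given as [roll, pitch, yaw] about the fixed x, y, z axes, in that order (R = Rz(yaw) Ry(pitch) Rx(roll)).
In Python, from station import arm gives the robot as it stands.
- The arm moves only by the tool move_arm, never from a script. Its argument "rows" is a list of rows, each an object with "translation": the shift along the tool's x, y, z in cm, a list of three; "rot": the turn, a rotation vector about the tool's x, y, z in degrees, a list of three; "hand": the closure, from 0 (fully open) to 1 (shut). A call has 1 to 8 rows; each row is the pose to reach, as a shift and turn from the pose commanded when the call began, along the tool's axes at that moment; what a row does not reach only later rows make up. A row lasts 1/12 s, in which the tool goes at most 41.7 mm and 7.16 degrees, less where a joint would pass 70% of its speed; a pose out of reach is approached as far as the arm can. A call with a gripper value outside its range is refused whole. The fingers move at their own pace and stop on an object; "squeeze" is the grip in N (left out, the last holds). Time passes only in rows, so rows that repeat a pose let the fingers close. It gives the time, the measured TCP pose, the force, the opening and the grip force at its end, in the units of the state.
- arm.get_state(): the state, without advancing time (a new reading comes with each control period).
- arm.grab_frame(name): name is "scene" or "top"; returns (picture, depth): 400x640x3 uint8, red, green, blue; 400x640 float32, m along the optical axis (not along the pixel's ray), 0 where there is no reading.
- arm.camera_params(name): a dict with "vfov" (degrees; the focal length in pixels is half the picture's height over the tangent of half this angle, whatever the lens; pixels are square), "cx", "cy" (the principal point, pixels), "position" and "orientation" of the camera in the world. Camera axes: x right, y down, z forward; pixel columns grow to the right and rows downward; lengths in m; the calibration is good to about 2 mm. A picture is of the moment at which its call begins. camera_params takes no time and is no camera call.
- arm.job_done(): hands the job in; it is judged then, once.
Trained networks look in the newest picture that a camera, given by its name, has taken for a name from the list of things; names that differ only in an ending like _2 or _b are one class to them, and where a whole thing is asked for, a point or a joint stands for the part that bears it (a point fixed in the world has none). Each returns a list of dicts, best first, with "p" (0 to 1); they miss things now and then, are a little off and sometimes report something else, mostly with a low value. They report only what shows in the picture. A call takes as long as a camera call. They do not tell look-alikes from the thing itself.
- arm.search_frame(label, camera): "point" ([x, y, z] in m, in the coordinates of the camera as it stood for that picture, good to about 4 mm: the middle of the surface that is visible of it).
- arm.pinpoint(label, camera): "point" ([x, y, z] in m, in the coordinates of the camera as it stood for that picture, good to about 4 mm: a listed point, or the origin of a listed thing).
The state is a dict: "t": time; "q": joint angles; "qd": joint speeds; "joint_efforts": joint torques, N m; "eef_pos": TCP position; "ee_rot": TCP orientation; "force": force on the tool from outside, world axes, zero at the start; "moment": the same for the moment, N m; "width": finger opening in m; "gripper_force": force on a finger pad.
Only numpy, scipy, OpenCV 4.12 (cv2) and the standard library are available. Lean on these libraries where they do the work, as an engineer would, in place of code of your own. Each camera call takes 0.05 s, during which the arm holds its last target. There are 200 camera calls.

TASK

Fill the customer's order: put the large round tart in the round bay of the order tray, the square tart in the square bay, and the rectangular loaf cake, which must first be drawn out from under the wire riser, in the long bay. Each must sit upright and flat on the floor of its own bay, released. Leave the two look-alikes that were not ordered, the small round tart and the oval cake with rounded ends, where they stand.

Things in the scene. Friction and masses are not known exactly. Their poses are not given: they have to be found in the camera images.
- large_round_tart: Tart in a rigid fluted round foil tin with upright walls, golden top: 65 mm diameter, tin 36 mm high (topping rises to 39.5 mm), about 0.15 kg, loose on the counter. Origin at the centre of its underside, z up.
- square_tart: Tart in a rigid square foil tin with upright walls: 58 x 58 mm, tin 36 mm high (topping to 39.5 mm), about 0.15 kg, loose on the counter. Origin at the centre of its underside, x and y square to its sides, z up.
- loaf_cake: Rectangular loaf cake in a rigid foil tin with square corners and upright walls: 98 mm long (x) x 48 mm wide (y), tin 36 mm high (topping to 39.5 mm), about 0.22 kg, striped top. It stands on the counter in the tunnel under the wire riser, about 40 to 50 mm of its -x end sticking out of the mouth. Origin at the centre of its underside, z up.
- small_round_tart: Look-alike, not ordered: like the large round tart but only 47 mm in diameter, 36 mm high. Loose on the counter, to be left there. Origin at the centre of its underside.
- oval_cake: Look-alike, not ordered: like the loaf cake but with half-round ends, 98 mm long (x) x 48 mm wide (y), 36 mm high. Loose on the counter, to be left there. Origin at the centre of its underside.
- riser: Fixed low white wire shelf with round biscuits on top, 130 mm deep (x) x 170 mm wide (y), roof underside 52 mm and roof top 58 mm above the counter, biscuits (fixed) up to 73 mm. Under its middle runs a straight tunnel along its x axis, 74 mm wide, open at the ends; its mouth is at x = -65 mm, towards the robot. Origin at its centre on the counter.
- round_bay: Brown liner 134 (x) x 96 mm (y) with a round recess 82 mm wide at its centre, fixed in the pale yellow order tray, which holds three liners in a row along y, 100 mm apart, in any order. Origin: centre of its underside, 4 mm above the counter; recess floor 4 mm above the origin, white rim 10 mm above that floor. Hold pastries by the upper part to keep the fingers above the rim.
- square_bay: The same liner with a square recess, 76 x 76 mm, its sides along the liner's x and y; same heights, fixed in the order tray. Origin at the centre of its underside, 4 mm above the counter; floor 4 mm above the origin, white rim 10 mm above that floor.
- long_bay: The same liner with a long rectangular recess, 116 mm (x) x 66 mm (y); same heights, fixed in the order tray. Origin at the centre of its underside, 4 mm above the counter; floor 4 mm above the origin, white rim 10 mm above that floor.
There are look-alikes about, which are no part of the job. Leave any blue look-alike of the large_round_tart alone.

How it is judged:
At the end, for the whole second after the job is handed in: Each ordered pastry stands in its own bay: its origin within 13 mm of the bay's centre along each of the bay's x and y, its underside within 5 mm of the recess floor, upright within 0.1 rad, at rest; the small round tart and the oval cake are within 25 mm of where they started and upright (x of large_round_tart in the frame of round_bay between -0.013 and 0.013 m and y of large_round_tart in the frame of round_bay between -0.013 and 0.013 m and z of large_round_tart in the frame of round_bay between 0 and 0.009 m and angle between each of large_round_tart, square_tart, loaf_cake, small_round_tart, oval_cake's own z axis and vertical below 0.1 rad and linear speed of each of large_round_tart, square_tart, loaf_cake below 0.02 m/s and angular speed of each of large_round_tart, square_tart, loaf_cake below 0.2 rad/s and x of square_tart in the frame of square_bay between -0.013 and 0.013 m and y of square_tart in the frame of square_bay between -0.013 and 0.013 m and z of square_tart in the frame of square_bay between 0 and 0.009 m and x of loaf_cake in the frame of long_bay between -0.013 and 0.013 m and y of loaf_cake in the frame of long_bay between -0.013 and 0.013 m and z of loaf_cake in the frame of long_bay between 0 and 0.009 m and distance of each of small_round_tart, oval_cake from where it was at the start of the episode below 0.025 m); the robot touches nothing.
It fails at once if the small round tart is moved more than 25 mm (distance of small_round_tart from where it was at the start of the episode above 0.025 m).
It fails at once if the oval cake is moved more than 25 mm (distance of oval_cake from where it was at the start of the episode above 0.025 m).
It also fails if it takes over 99 s, if anything falls off the work surface, if the arm or the gripper's body presses on something with over 40 N, if the wrist force passes 120 N, or if a joint passes its speed limit or range.

## Working session

There is one attempt and no reset: what is moved stays moved. The work goes in short steps, Python scripts to look and compute and a tool call to move; the robot and the scene stay as the last step left them, time stands still between calls to the robot, and variables do not carry over. Pictures are saved under pics/ and viewed, at most 14 in all, crops included, and the job is handed in when it is done.

Besides the shell and the picture viewer there is one more tool, called after "Call:" as a command line: name --argument value ..., lists and objects as JSON in quotes. move_arm: Moves the arm, as the interface text tells. Its arguments: {"type":"object","properties":{"rows":{"type":"array","items":{"type":"object","properties":{"translation":{"type":"array","items":{"type":"number"}},"rot":{"type":"array","items":{"type":"number"}},"hand":{"type":"number"}}}},"squeeze":{"type":"number"}},"required":["rows"]}

```bash
mkdir -p pics; ls; cat > h.py <<'E'
from station import arm
import numpy as np, cv2
from scipy.spatial.transform import Rotation as R
def cam(n):
    c=arm.camera_params(n); f=200/np.tan(np.radians(c['vfov'])/2)
    o=np.array(c['orientation'],float)
    M=o if o.shape==(3,3) else R.from_euler('xyz',o).as_matrix() if o.size==3 else R.from_quat(o).as_matrix()
    return c,f,np.array(c['position']),M
def grab(n):
    im,d=arm.grab_frame(n); c,f,p,M=cam(n)
    v,u=np.mgrid[0:400,0:640]
    X=np.stack([(u-c['cx'])/f*d,(v-c['cy'])/f*d,d],-1)@M.T+p
    X[d==0]=np.nan
    return im,d,X
E
python3 - <<'E'
from h import *
s=arm.get_state();print({k:np.round(v,3) for k,v in s.items()})
for n in ('scene','top'):
    print(arm.camera_params(n)); im,d,X=grab(n); cv2.imwrite(f'pics/{n}0.png',im[...,::-1]); np.savez(f'{n}0.npz',im=im,X=X,d=d)
    c,f,p,M=cam(n)
    for l in ['large_round_tart','square_tart','loaf_cake','small_round_tart','oval_cake','riser','round_bay','square_bay','long_bay']:
        for r in arm.pinpoint(l,n)[:3]:
            q=np.array(r['point']);print(n,l,round(r['p'],2),np.round(M@q+p,3),np.round([q[0]/q[2]*f+c['cx'],q[1]/q[2]*f+c['cy']]))
E
```

```text
pics
{'t': np.float64(0.0), 'q': array([ 1.506,  0.359,  0.011, -0.   , -1.224, -0.288]), 'qd': array([-0.   , -0.   , -0.001, -0.   , -0.001, -0.002]), 'joint_efforts': array([ 0.0000e+00, -5.8272e+01,  2.9305e+01,  6.9970e+00,  7.0000e-03,
       -0.0000e+00]), 'eef_pos': array([0.233, 0.633, 0.24 ]), 'ee_rot': array([ 3.14 , -0.   , -0.353]), 'force': array([-0.392, -0.592, -0.05 ]), 'moment': array([-0.026,  0.011, -0.035]), 'gripper_force': np.float64(0.0), 'width': np.float64(0.088)}
{'vfov': 57.032219392695254, 'cx': 318.9625439722747, 'cy': 195.07611747417772, 'position': array([1.24360864, 0.0502553 , 0.6233943 ]), 'orientation': array([-2.23759268,  0.011048  ,  1.57097022])}
scene large_round_tart 0.79 [0.467 0.036 0.004] [316. 197.]
scene large_round_tart 0.79 [ 0.351  0.026 -0.001] [313. 174.]
scene square_tart 0.82 [ 0.453 -0.098 -0.005] [267. 197.]
scene loaf_cake 0.63 [ 0.572 -0.313 -0.003] [176. 227.]
scene small_round_tart 0.72 [0.632 0.044 0.001] [319. 242.]
scene small_round_tart 0.64 [0.511 0.429 0.001] [467. 208.]
scene oval_cake 0.56 [ 0.603 -0.096  0.001] [261
[... 485 characters left out ...]
. 267.]
top large_round_tart 0.74 [ 0.465  0.035 -0.001] [327. 220.]
top square_tart 0.85 [ 0.458 -0.101  0.   ] [384. 223.]
top loaf_cake 0.93 [ 0.576 -0.318  0.002] [472. 176.]
top loaf_cake 0.5 [ 0.458 -0.101 -0.001] [384. 224.]
top small_round_tart 0.55 [0.63 0.04 0.  ] [326. 153.]
top oval_cake 0.94 [ 0.606 -0.1    0.001] [383. 163.]
top riser 0.65 [ 0.628 -0.337  0.006] [480. 155.]
top round_bay 0.82 [0.543 0.232 0.003] [246. 187.]
top square_bay 0.75 [ 0.458 -0.101  0.002] [384. 223.]
top square_bay 0.65 [0.51  0.424 0.005] [166. 200.]
top long_bay 0.6 [0.521 0.325 0.002] [207. 195.]
top long_bay 0.35 [ 0.63  -0.338  0.002] [480. 154.]
top long_bay 0.16 [0.542 0.229 0.004] [248. 187.]
```

View pics/top0.png

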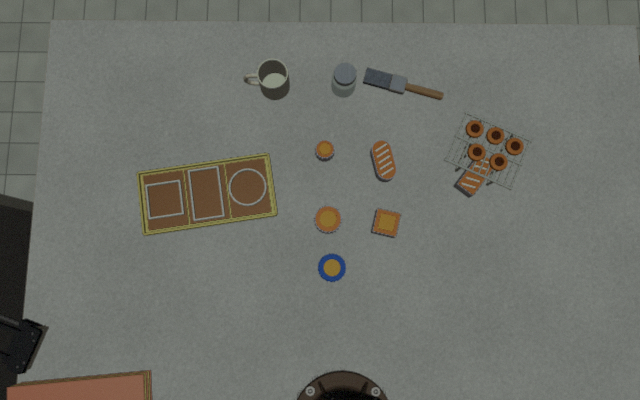

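View pics/scene0.png

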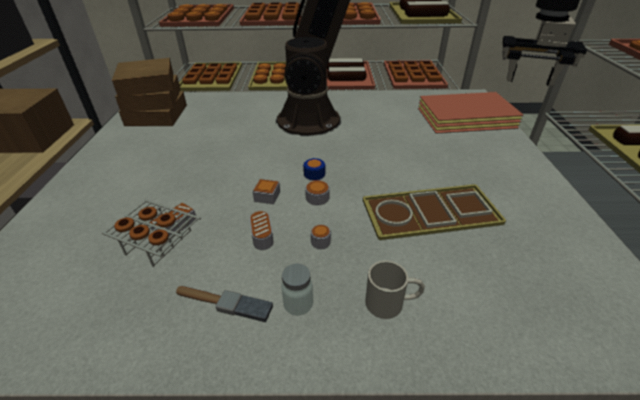

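The top view shows the tray at about (140–275, 155–235): square bay (165,200), long bay (206,193), round bay (247,187). The large tart is at (327,220) with the blue decoy at (332,267), the square tart at (386,222), the loaf at (472,177), the oval at (384,160) and the small tart at (325,150). I'll refine these with depth from both views.

```bash
cat > m.py <<'E'
from h import *
obj={'large':(.466,.036),'square':(.457,-.1),'loaf':(.574,-.316),'small':(.63,.042),'oval':(.605,-.098)}
bay={'round':(.542,.230),'long':(.522,.326),'squareb':(.511,.427)}
for n in ('top','scene'):
    D=np.load(n+'0.npz');X=D['X'];im=D['im'].astype(int)
    hsv=cv2.cvtColor(D['im'],cv2.COLOR_RGB2HSV)
    for k,(x,y) in obj.items():
        r=np.hypot(X[...,0]-x,X[...,1]-y); m=(r<.065)&(X[...,2]>.026)&(X[...,2]<.047)
        P=X[m]; 
        print(n,k,len(P),'zmax',np.round(np.percentile(P[:,2],[50,90]),4),'rect',[np.round(a,3) for a in cv2.minAreaRect((P[:,:2]*1000).astype(np.float32))])
    for k,(x,y) in bay.items():
        m=(hsv[...,1]<60)&(hsv[...,2]>120)&(abs(X[...,2]-.018)<.012)&(np.hypot(X[...,0]-x,X[...,1]-y)<.075)
        P=X[m]
        if len(P)>5: print(n,k,len(P),'z',np.round(np.median(P[:,2]),4),[np.round(a,3) for a in cv2.minAreaRect((P[:,:2]*1000).astype(np.float32))])
    m=(hsv[...,0]>18)&(hsv[...,0]<38)&(hsv[...,1]>90)&(np.hypot(X[...,0]-.52,X[...,1]-.33)<.2)
    P=X[m];print(n,'tray',len(P),np.median(P[:,2]),[np.round(a,3) for a in cv2.minAreaRect((P[:,:2]*1000).astype(np.float32))])
    m=(np.hypot(X[...,0]-.627,X[...,1]+.337)<.13)&(X[...,2]>.05)&(X[...,2]<.062)
    P=X[m];print(n,'riser',len(P),[np.round(a,3) for a in cv2.minAreaRect((P[:,:2]*1000).astype(np.float32))])
t=np.load('top0.npz')['im'][...,::-1]
cv2.imwrite('pics/crop.png',np.hstack([cv2.resize(t[140:250,130:290],None,fx=2.5,fy=2.5,interpolation=2),cv2.resize(t[105:215,410:570],None,fx=2.5,fy=2.5,interpolation=2)]))
E
python3 m.py
```

```text
top large 595 zmax [0.0394 0.0424] rect [array([464.665,  35.357]), array([63.69 , 63.364]), np.float64(1.058)]
top square 622 zmax [0.0397 0.0427] rect [array([ 458.177, -102.441]), array([58.165, 58.441]), np.float64(77.14)]
top loaf 681 zmax [0.0393 0.0427] rect [array([ 574.826, -315.121]), array([ 86.524, 100.458]), np.float64(64.012)]
top small 303 zmax [0.0393 0.0427] rect [array([632.076,  43.284]), array([44.79 , 45.406]), np.float64(38.127)]
top oval 756 zmax [0.0393 0.0425] rect [array([607.706, -97.741]), array([98.003, 49.114]), np.float64(13.226)]
top round 190 z 0.0187 [array([540.201, 240.464]), array([ 87.958, 112.604]), np.float64(7.045)]
top long 308 z 0.0188 [array([526.381, 324.221]), array([123.673, 134.792]), np.float64(8.712)]
top squareb 221 z 0.0186 [array([509.406, 429.54 ]), array([ 83.244, 141.764]), np.float64(9.405)]
top tray 2215 0.008383412043230232 [array([525.581, 327.066]), array([155.866, 323.31 ]), np.float64(9.136)]
top riser 1060 [array([ 628.832, -339.759]), array([169.84 , 133.781]), np.float64(65.762)]
scene large 340 zmax [0.0375 0.0397] re
[... 338 characters left out ...]
0395] rect [array([633.109,  45.315]), array([44.519, 45.041]), np.float64(20.095)]
scene oval 577 zmax [0.0376 0.0392] rect [array([608.476, -95.153]), array([97.881, 47.493]), np.float64(13.566)]
scene round 41 z 0.0173 [array([545.468, 245.192]), array([116.49 ,  72.803]), np.float64(89.718)]
scene long 60 z 0.0169 [array([526.133, 335.888]), array([118.434, 130.507]), np.float64(75.958)]
scene squareb 29 z 0.0168 [array([513.941, 416.209]), array([ 85.151, 110.91 ]), np.float64(12.956)]
scene tray 1429 0.009746420166634073 [array([526.208, 335.023]), array([161.964, 339.02 ]), np.float64(10.11)]
scene riser 1087 [array([ 628.254, -337.603]), array([170.691, 132.7  ]), np.float64(66.098)]
```

View pics/crop.png

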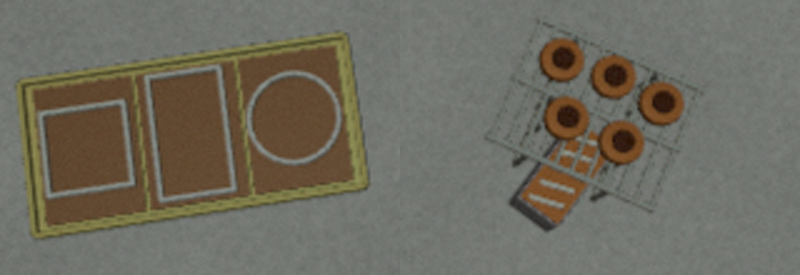

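```bash
cat > m2.py <<'E'
from h import *
bay={'round':(.542,.230),'long':(.522,.326),'squareb':(.511,.427)}
for n in ('top','scene'):
    D=np.load(n+'0.npz');X=D['X'];hsv=cv2.cvtColor(D['im'],cv2.COLOR_RGB2HSV)
    c,f,p,M=cam(n)
    def ray(v,u,z):
        d=np.stack([(u-c['cx'])/f,(v-c['cy'])/f,np.ones(len(u))],-1)@M.T
        return p[:2]+d[:,:2]*((z-p[2])/d[:,2])[:,None]
    m=(hsv[...,1]<70)&(hsv[...,2]>95)&(np.hypot(X[...,0]-.525,X[...,1]-.33)<.2)&(X[...,2]>.009)
    nl,L,st,ce=cv2.connectedComponentsWithStats(m.astype(np.uint8),connectivity=8)
    for i in range(1,nl):
        if st[i,4]<40: continue
        v,u=np.where(L==i);P=ray(v,u,.018)
        print(n,st[i,4],[np.round(a,3) for a in cv2.minAreaRect((P*1000).astype(np.float32))])
    m=(hsv[...,0]>18)&(hsv[...,0]<38)&(hsv[...,1]>90)&(np.hypot(X[...,0]-.52,X[...,1]-.33)<.2)&(X[...,2]>.003)
    v,u=np.where(m);P=ray(v,u,.012)
    print(n,'tray',[np.round(a,3) for a in cv2.minAreaRect((P*1000).astype(np.float32))])
    for hi in (.044,.048):
        m=(np.hypot(X[...,0]-.56,X[...,1]+.305)<.06)&(X[...,2]>.02)&(X[...,2]<hi)
        a=np.radians(-24.2);s=(X[...,0]-.6285)*np.cos(a)+(X[...,1]+.3387)*np.sin(a)
        t=-(X[...,0]-.6285)*np.sin(a)+(X[...,1]+.3387)*np.cos(a)
        m&=(s<-.067)&(abs(t)<.06)
        P=X[m];print(n,'loafout',len(P),s[m].min(),t[m].min(),t[m].max(),[np.round(q,3) for q in cv2.minAreaRect((P[:,:2]*1000).astype(np.float32))])
        # corner points hull
        h=cv2.approxPolyDP(cv2.convexHull((P[:,:2]*1000).astype(np.float32)),6,True);print(np.round(h[:,0],0).tolist())
    # stripes
E
python3 m2.py
```

```text
top 319 [array([525.718, 327.096]), array([125.806,  76.023]), np.float64(9.14)]
top 237 [array([541.913, 228.34 ]), array([89.59 , 90.607]), np.float64(27.848)]
top 264 [array([509.784, 425.888]), array([85.644, 85.168]), np.float64(9.521)]
top tray [array([525.129, 326.653]), array([155.199, 322.262]), np.float64(9.228)]
top loafout 370 -0.11099650973047871 -0.022792869583789583 0.03245647369861934 [array([ 553.461, -299.694]), array([48.332, 45.2  ]), np.float64(52.542)]
[[576.0, -287.0], [552.0, -269.0], [523.0, -306.0], [557.0, -332.0]]
top loafout 382 -0.11099650973047871 -0.022792869583789583 0.03245647369861934 [array([ 553.461, -299.694]), array([48.332, 45.2  ]), np.float64(52.542)]
[[576.0, -287.0], [552.0, -269.0], [523.0, -306.0], [557.0, -332.0]]
scene 159 [array([524.994, 329.754]), array([126.715,  75.393]), np.float64(9.183)]
scene 121 [array([509.791, 427.456]), array([86.462, 82.879]), np.float64(8.789)]
scene 47 [array([538.517, 200.857]), array([27.698, 78.411]), np.float64(81.756)]
scene 58 [array([554.459, 253.293]), array([38.193, 89.604]), np.float64(57.985)]
scene tray [array([528.835, 329.223]), array([161.721, 323.747]), np.float64(9.154)]
scene loafout 166 -0.1083049425090563 -0.01493318941885799 0.03572243613376651 [array([ 554.36 , -295.384]), array([48.836, 39.377]), np.float64(56.178)]
[[578.0, -287.0], [549.0, -268.0], [526.0, -305.0], [561.0, -321.0]]
scene loafout 166 -0.1083049425090563 -0.01493318941885799 0.03572243613376651 [array([ 554.36 , -295.384]), array([48.836, 39.377]), np.float64(56.178)]
[[578.0, -287.0], [549.0, -268.0], [526.0, -305.0], [561.0, -321.0]]
```

```bash
cat >> h.py <<'E'
def to(*targets):
    "each target (x,y,z,yawdeg): tool-frame shift cm and rotvec deg from the present pose"
    s=arm.get_state(); p=np.array(s['eef_pos']); A=R.from_euler('xyz',s['ee_rot'])
    print('t',round(float(s['t']),2),'pos',np.round(p,4),'rpy',np.round(np.degrees(s['ee_rot']),1),'w',round(float(s['width']),4),'F',np.round(s['force'],1),'q',np.round(s['q'],2))
    for x,y,z,w in targets:
        B=R.from_euler('xyz',[180,0,w],degrees=True)
        print(np.round(A.inv().apply(np.array([x,y,z])-p)*100,2),np.round((A.inv()*B).as_rotvec(degrees=True),1))
E
python3 -c "
from h import *
to((.4665,.036,.12,-20.2),(.4665,.036,.028,-20.2))"
```

```text
t 1.0 pos [0.2332 0.6334 0.2406] rpy [-180.     0.   -20.2] w 0.0876 F [ 0.3 -0.4 -0.4] q [ 1.51  0.36  0.01 -0.   -1.22 -0.29]
[42.53 48.   12.05] [-0.  0. -0.]
[42.53 48.   21.25] [-0.  0. -0.]
```

Call:
move_arm --rows '[{"translation": [21.25, 24, 4], "rot": [0, 0, 0], "hand": 0}, {"translation": [21.25, 24, 4], "rot": [0, 0, 0], "hand": 0}, {"translation": [21.25, 24, 4], "rot": [0, 0, 0], "hand": 0}, {"translation": [21.25, 24, 4], "rot": [0, 0, 0], "hand": 0}, {"translation": [21.25, 24, 4], "rot": [0, 0, 0], "hand": 0}, {"translation": [42.5, 48, 12], "rot": [0, 0, 0], "hand": 0}, {"translation": [42.5, 48, 12], "rot": [0, 0, 0], "hand": 0}, {"translation": [42.5, 48, 12], "rot": [0, 0, 0], "hand": 0}]' --squeeze 30

```text
t: 1.67
eef_pos: [0.3531, 0.3252, 0.1883]
ee_rot: [-3.14, -0.0, -0.352]
force: [0.6, -0.6, -0.5]
width: 0.0876
gripper_force: 0.0
```

```bash
python3 -c "
from h import *
to((.4665,.036,.12,-20.2),(.4665,.036,.028,-20.2))"
```

```text
t 1.67 pos [0.3531 0.3252 0.1883] rpy [-179.9   -0.   -20.2] w 0.0876 F [ 0.6 -0.6 -0.5] q [ 1.16  0.08 -0.48  0.   -1.01  0.06]
[20.62 23.24  6.81] [-0.1 -0.   0. ]
[20.62 23.25 16.01] [-0.1 -0.   0. ]
```

Call:
move_arm --rows '[{"translation": [20.6, 23.2, 6.8], "rot": [0, 0, 0], "hand": 0}, {"translation": [20.6, 23.2, 6.8], "rot": [0, 0, 0], "hand": 0}, {"translation": [20.6, 23.2, 6.8], "rot": [0, 0, 0], "hand": 0}, {"translation": [20.6, 23.2, 6.8], "rot": [0, 0, 0], "hand": 0}, {"translation": [20.6, 23.2, 6.8], "rot": [0, 0, 0], "hand": 0}, {"translation": [20.6, 23.2, 6.8], "rot": [0, 0, 0], "hand": 0}, {"translation": [20.6, 23.2, 6.8], "rot": [0, 0, 0], "hand": 0}, {"translation": [20.6, 23.2, 6.8], "rot": [0, 0, 0], "hand": 0}]'

```text
t: 2.33
eef_pos: [0.4662, 0.0352, 0.1197]
ee_rot: [3.141, 0.0, -0.354]
force: [1.6, 1.2, -0.2]
width: 0.0876
gripper_force: 0.0
```

```bash
python3 -c "
from h import *
to((.4665,.036,.12,-20.2),(.4665,.036,.028,-20.2))"
```

```text
t 2.33 pos [0.4662 0.0352 0.1197] rpy [180.    0.  -20.3] w 0.0876 F [ 1.6  1.2 -0.2] q [ 0.5   0.14 -0.6   0.   -0.84  0.72]
[-0.   -0.09 -0.03] [ 0.   0.  -0.1]
[ 0.   -0.09  9.17] [ 0.   0.  -0.1]
```

Call:
move_arm --rows '[{"translation": [0, -0.1, 3.5], "hand": 0}, {"translation": [0, -0.1, 7], "hand": 0}, {"translation": [0, -0.1, 9.2], "hand": 0}, {"translation": [0, -0.1, 9.2], "hand": 0}, {"translation": [0, -0.1, 9.2], "hand": 1}, {"translation": [0, -0.1, 9.2], "hand": 1}, {"translation": [0, -0.1, 9.2], "hand": 1}, {"translation": [0, -0.1, 9.2], "hand": 1}]' --squeeze 30

```text
validation failed for argument at $.ro...
```

```bash
python3 -c "
from h import *
to((.5415,.2295,.12,-20.2),(.5415,.2295,.038,-20.2))"
```

```text
t 2.33 pos [0.4662 0.0352 0.1197] rpy [180.    0.  -20.3] w 0.0876 F [ 1.6  1.2 -0.2] q [ 0.5   0.14 -0.6   0.   -0.84  0.72]
[  0.33 -20.84  -0.03] [ 0.   0.  -0.1]
[  0.33 -20.84   8.17] [ 0.   0.  -0.1]
```

Every row needs a rot.

Call:
move_arm --rows '[{"translation": [0, -0.1, 3.5], "rot": [0, 0, 0], "hand": 0}, {"translation": [0, -0.1, 7], "rot": [0, 0, 0], "hand": 0}, {"translation": [0, -0.1, 9.2], "rot": [0, 0, 0], "hand": 0}, {"translation": [0, -0.1, 9.2], "rot": [0, 0, 0], "hand": 0}, {"translation": [0, -0.1, 9.2], "rot": [0, 0, 0], "hand": 1}, {"translation": [0, -0.1, 9.2], "rot": [0, 0, 0], "hand": 1}, {"translation": [0, -0.1, 9.2], "rot": [0, 0, 0], "hand": 1}, {"translation": [0, -0.1, 9.2], "rot": [0, 0, 0], "hand": 1}]' --squeeze 30

```text
t: 3.0
eef_pos: [0.467, 0.0395, 0.0298]
ee_rot: [-3.14, -0.002, -0.352]
force: [-1.9, -3.1, 2.7]
width: 0.0664
gripper_force: 1.1
```

```bash
python3 -c "
from h import *
to((.5415,.2295,.12,-20.2),(.5415,.2295,.038,-20.2))"
```

```text
t 3.0 pos [0.467  0.0395 0.0298] rpy [-1.799e+02 -1.000e-01 -2.020e+01] w 0.0664 F [-1.9 -3.1  2.7] q [ 0.51  0.28 -0.69  0.   -0.6   0.71]
[  0.46 -20.42  -8.99] [-0.1 -0.1  0. ]
[  0.44 -20.41  -0.79] [-0.1 -0.1  0. ]
```

Call:
move_arm --rows '[{"translation": [0, 0, 0], "rot": [0, 0, 0], "hand": 1}, {"translation": [0, 0, 0], "rot": [0, 0, 0], "hand": 1}, {"translation": [0, 0, 0], "rot": [0, 0, 0], "hand": 1}, {"translation": [0, 0, -3], "rot": [0, 0, 0], "hand": 1}, {"translation": [0, 0, -6], "rot": [0, 0, 0], "hand": 1}, {"translation": [0, 0, -8], "rot": [0, 0, 0], "hand": 1}, {"translation": [0, 0, -8], "rot": [0, 0, 0], "hand": 1}]'

```text
t: 3.58
eef_pos: [0.4689, 0.0403, 0.113]
ee_rot: [-3.136, -0.006, -0.352]
force: [0.1, 0.1, -1.6]
width: 0.0633
gripper_force: 30.0
```

```bash
python3 -c "
from h import *
to((.5415,.2295,.12,-20.2),(.5415,.2295,.038,-20.2)); print(arm.get_state()['gripper_force'])"
```

```text
t 3.58 pos [0.4689 0.0403 0.113 ] rpy [-179.7   -0.4  -20.2] w 0.0633 F [ 0.1  0.1 -1.6] q [ 0.51  0.15 -0.61  0.   -0.81  0.71]
[  0.3  -20.27  -0.58] [-0.3 -0.4  0. ]
[  0.25 -20.22   7.62] [-0.3 -0.4  0. ]
29.999466240406036
```

Call:
move_arm --rows '[{"translation": [0.3, -20.2, 0], "rot": [0, 0, 0], "hand": 1}, {"translation": [0.3, -20.2, 0], "rot": [0, 0, 0], "hand": 1}, {"translation": [0.3, -20.2, 0], "rot": [0, 0, 0], "hand": 1}, {"translation": [0.3, -20.2, 0], "rot": [0, 0, 0], "hand": 1}, {"translation": [0.3, -20.2, 0], "rot": [0, 0, 0], "hand": 1}, {"translation": [0.3, -20.2, 0], "rot": [0, 0, 0], "hand": 1}, {"translation": [0.3, -20.2, 0], "rot": [0, 0, 0], "hand": 1}, {"translation": [0.3, -20.2, 0], "rot": [0, 0, 0], "hand": 1}]'

```text
t: 4.25
eef_pos: [0.5381, 0.2274, 0.1076]
ee_rot: [3.141, 0.001, -0.352]
force: [0.3, -0.9, -1.6]
width: 0.0631
gripper_force: 30.0
```

```bash
cat > look.py <<'E'
from h import *
import sys
n=sys.argv[1]; im,d,X=grab(n); cv2.imwrite(f'pics/{sys.argv[2]}.png',im[...,::-1]); np.savez('last.npz',im=im,X=X,d=d)
if len(sys.argv)>3:
    a,b,c,e=map(int,sys.argv[3:7]); cv2.imwrite(f'pics/{sys.argv[2]}.png',cv2.resize(im[c:e,a:b,::-1],None,fx=3,fy=3,interpolation=2))
E
python3 -c "
from h import *
to((.5415,.2295,.12,-20.2),(.5415,.2295,.038,-20.2)); print(arm.get_state()['gripper_force'])"
python3 look.py scene s1 300 540 110 290
```

```text
t 4.25 pos [0.5381 0.2274 0.1076] rpy [ 1.799e+02  1.000e-01 -2.020e+01] w 0.0631 F [ 0.3 -0.9 -1.6] q [ 0.73  0.33 -0.36 -0.   -0.88  0.48]
[ 0.25 -0.31 -1.24] [0.1 0.1 0. ]
[ 0.26 -0.32  6.96] [0.1 0.1 0. ]
29.999206066131592
```

View pics/s1.png

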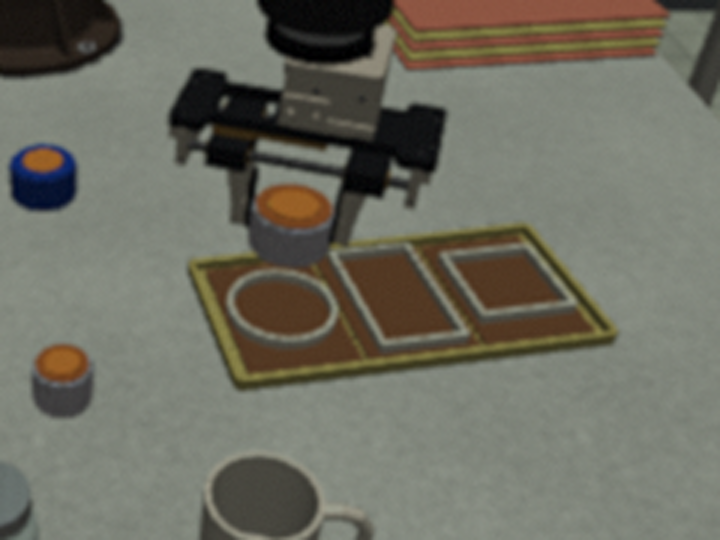

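The tart hangs level between the fingers (its top at about scene pixel (398,179)). Next I'll check its centre against the TCP.

```bash
python3 -c "
from h import *
D=np.load('last.npz');X=D['X'];hsv=cv2.cvtColor(D['im'],cv2.COLOR_RGB2HSV)
m=(hsv[...,0]<20)&(hsv[...,1]>130)&(hsv[...,2]>110)
m[:160]=0;m[205:]=0;m[:,:375]=0;m[:,420:]=0
P=X[m];print(len(P),np.median(P,0),P.min(0),P.max(0),[np.round(a,1) for a in cv2.minAreaRect((P[:,:2]*1000).astype(np.float32))])
to((.5415,.2295,.038,-20.2))"
```

```text
251 [nan nan nan] [nan nan nan] [nan nan nan] [array([534.2, 230.1]), array([53.9, 52.1]), np.float64(82.6)]
t 4.3 pos [0.5381 0.2269 0.1079] rpy [180.    0.  -20.2] w 0.0635 F [-0.4  1.  -1.9] q [ 0.73  0.33 -0.36 -0.   -0.88  0.48]
[ 0.24 -0.37  6.99] [ 0.  0. -0.]
```

Call:
move_arm --rows '[{"translation": [0.6, -0.3, 0], "rot": [0, 0, 0], "hand": 1}, {"translation": [0.6, -0.3, 3], "rot": [0, 0, 0], "hand": 1}, {"translation": [0.6, -0.3, 5.5], "rot": [0, 0, 0], "hand": 1}, {"translation": [0.6, -0.3, 6.9], "rot": [0, 0, 0], "hand": 1}, {"translation": [0.6, -0.3, 6.9], "rot": [0, 0, 0], "hand": 1}, {"translation": [0.6, -0.3, 6.9], "rot": [0, 0, 0], "hand": 1}, {"translation": [0.6, -0.3, 6.9], "rot": [0, 0, 0], "hand": 1}]'

```text
t: 4.88
eef_pos: [0.546, 0.228, 0.0399]
ee_rot: [-3.141, -0.0, -0.353]
force: [0.1, -0.5, -1.6]
width: 0.0634
gripper_force: 30.0
```

```bash
python3 -c "
from h import *
to((.5415,.2295,.038,-20.2))"
```

```text
t 4.88 pos [0.546  0.228  0.0399] rpy [-180.    -0.   -20.3] w 0.0634 F [ 0.1 -0.5 -1.6] q [ 0.73  0.42 -0.41  0.   -0.74  0.49]
[-0.48  0.01  0.19] [-0.  -0.  -0.1]
```

Call:
move_arm --rows '[{"translation": [0, 0, 0.2], "rot": [0, 0, 0], "hand": 1}, {"translation": [0, 0, 0.2], "rot": [0, 0, 0], "hand": 0.2}, {"translation": [0, 0, 0.2], "rot": [0, 0, 0], "hand": 0}, {"translation": [0, 0, 0.2], "rot": [0, 0, 0], "hand": 0}, {"translation": [0, 0, 0.2], "rot": [0, 0, 0], "hand": 0}, {"translation": [0, 0, -3], "rot": [0, 0, 0], "hand": 0}, {"translation": [0, 0, -7], "rot": [0, 0, 0], "hand": 0}, {"translation": [0, 0, -8], "rot": [0, 0, 0], "hand": 0}]'

```text
t: 5.55
eef_pos: [0.5481, 0.2298, 0.125]
ee_rot: [-3.136, -0.005, -0.351]
force: [1.6, 1.2, 1.0]
width: 0.0878
gripper_force: 0.0
```

```bash
python3 -c "
from h import *
to((.458,-.1015,.12,-12.7))"
```

```text
t 5.55 pos [0.5481 0.2298 0.125 ] rpy [-179.7   -0.3  -20.1] w 0.0878 F [1.6 1.2 1. ] q [ 0.73  0.32 -0.33  0.   -0.91  0.49]
[ 2.95 34.21  0.33] [-0.3 -0.3 -7.4]
```

Call:
move_arm --rows '[{"translation": [2.9, 34.2, 0.3], "rot": [0, 0, -7.4], "hand": 0}, {"translation": [2.9, 34.2, 0.3], "rot": [0, 0, -7.4], "hand": 0}, {"translation": [2.9, 34.2, 0.3], "rot": [0, 0, -7.4], "hand": 0}, {"translation": [2.9, 34.2, 0.3], "rot": [0, 0, -7.4], "hand": 0}, {"translation": [2.9, 34.2, 0.3], "rot": [0, 0, -7.4], "hand": 0}, {"translation": [2.9, 34.2, 0.3], "rot": [0, 0, -7.4], "hand": 0}, {"translation": [2.9, 34.2, 0.3], "rot": [0, 0, -7.4], "hand": 0}, {"translation": [2.9, 34.2, 0.3], "rot": [0, 0, -7.4], "hand": 0}]'

```text
t: 6.22
eef_pos: [0.4566, -0.0946, 0.1169]
ee_rot: [-3.141, -0.001, -0.223]
force: [1.9, -0.6, 0.6]
width: 0.0875
gripper_force: 0.0
```

Call:
move_arm --rows '[{"translation": [0, 0, 0], "rot": [0, 0, 0], "hand": 0}, {"translation": [0, 0, 0], "rot": [0, 0, 0], "hand": 0}, {"translation": [0, 0, 0], "rot": [0, 0, 0], "hand": 0}]'

```text
t: 6.47
eef_pos: [0.4576, -0.0933, 0.1168]
ee_rot: [-3.141, -0.001, -0.225]
force: [1.0, 0.2, -0.3]
width: 0.0877
gripper_force: 0.0
```

```bash
cat > chk.py <<'E'
from h import *
# orange topping centres in the top view, per object near given xy
import sys
obj=eval(sys.argv[1])
for n in ('top','scene'):
    im,d,X=grab(n)
    for k,(x,y,lo,hi) in obj.items():
        m=(np.hypot(X[...,0]-x,X[...,1]-y)<.06)&(X[...,2]>lo)&(X[...,2]<hi)
        P=X[m]
        if len(P)>20: print(n,k,len(P),np.round(np.median(P[:,2]),4),[np.round(a,1) for a in cv2.minAreaRect((P[:,:2]*1000).astype(np.float32))])
E
python3 chk.py "{'large':(.542,.229,.034,.06)}"
python3 -c "
from h import *
to((.458,-.1015,.12,-12.7),(.458,-.1015,.028,-12.7))"
```

```text
top large 580 0.0475 [array([546.1, 227.8]), array([61.8, 64.2]), np.float64(18.9)]
scene large 419 0.0457 [array([547.2, 230.1]), array([62.5, 64.5]), np.float64(42.4)]
t 6.57 pos [ 0.4579 -0.0923  0.1166] rpy [-180.    -0.   -12.7] w 0.0876 F [ 0.1  0.6 -0.6] q [ 0.22  0.14 -0.6   0.   -0.83  1.12]
[ 0.21  0.9  -0.34] [-0. -0. -0.]
[0.21 0.9  8.86] [-0. -0. -0.]
```

Large tart is flat in its bay (4–5 mm off centre, within tolerance). Next, the square tart.

Call:
move_arm --rows '[{"translation": [0.2, 0.9, 2], "rot": [0, 0, 0], "hand": 0}, {"translation": [0.2, 0.9, 4], "rot": [0, 0, 0], "hand": 0}, {"translation": [0.2, 0.9, 6.5], "rot": [0, 0, 0], "hand": 0}, {"translation": [0.2, 0.9, 8.9], "rot": [0, 0, 0], "hand": 0}, {"translation": [0.2, 0.9, 8.9], "rot": [0, 0, 0], "hand": 0}, {"translation": [0.2, 0.9, 8.9], "rot": [0, 0, 0], "hand": 1}, {"translation": [0.2, 0.9, 8.9], "rot": [0, 0, 0], "hand": 1}, {"translation": [0.2, 0.9, 8.9], "rot": [0, 0, 0], "hand": 1}]'

```text
t: 7.23
eef_pos: [0.4584, -0.1017, 0.0287]
ee_rot: [-3.141, -0.002, -0.222]
force: [0.5, 0.3, 0.1]
width: 0.0731
gripper_force: 0.0
```

Call:
move_arm --rows '[{"translation": [0, 0, 0], "rot": [0, 0, 0], "hand": 1}, {"translation": [0, 0, 0], "rot": [0, 0, 0], "hand": 1}, {"translation": [0, 0, 0], "rot": [0, 0, 0], "hand": 1}, {"translation": [0, 0, 0], "rot": [0, 0, 0], "hand": 1}, {"translation": [0, 0, -3], "rot": [0, 0, 0], "hand": 1}, {"translation": [0, 0, -6], "rot": [0, 0, 0], "hand": 1}, {"translation": [0, 0, -8], "rot": [0, 0, 0], "hand": 1}, {"translation": [0, 0, -8], "rot": [0, 0, 0], "hand": 1}]'

```text
t: 7.9
eef_pos: [0.4596, -0.1022, 0.1116]
ee_rot: [-3.139, -0.007, -0.223]
force: [1.6, -1.0, -0.7]
width: 0.0578
gripper_force: 30.0
```

```bash
python3 -c "
from h import *
to((.5097,.4265,.12,9.2))"
```

```text
t 7.9 pos [ 0.4596 -0.1022  0.1116] rpy [-179.9   -0.4  -12.8] w 0.0578 F [ 1.6 -1.  -0.7] q [ 0.2   0.15 -0.61  0.   -0.81  1.15]
[ -6.8  -52.67  -0.77] [ -0.   -0.4 -22. ]
```

Call:
move_arm --rows '[{"translation": [-6.8, -52.6, -1.5], "rot": [0, 0, -22], "hand": 1}, {"translation": [-6.8, -52.6, -1.5], "rot": [0, 0, -22], "hand": 1}, {"translation": [-6.8, -52.6, -1.5], "rot": [0, 0, -22], "hand": 1}, {"translation": [-6.8, -52.6, -1.5], "rot": [0, 0, -22], "hand": 1}, {"translation": [-6.8, -52.6, -1.5], "rot": [0, 0, -22], "hand": 1}, {"translation": [-6.8, -52.6, -1.5], "rot": [0, 0, -22], "hand": 1}, {"translation": [-6.8, -52.6, -1.5], "rot": [0, 0, -22], "hand": 1}, {"translation": [-6.8, -52.6, -1.5], "rot": [0, 0, -22], "hand": 1}]'

```text
t: 8.57
eef_pos: [0.488, 0.2311, 0.1163]
ee_rot: [3.141, 0.001, 0.16]
force: [1.3, -0.6, -1.4]
width: 0.0578
gripper_force: 30.0
```

```bash
python3 -c "
from h import *
to((.5097,.4265,.12,9.2))"
```

```text
t 8.57 pos [0.488  0.2311 0.1163] rpy [180.    0.    9.2] w 0.0578 F [ 1.3 -0.6 -1.4] q [ 0.81  0.26 -0.45 -0.   -0.87  0.93]
[  5.26 -18.94  -0.38] [ 0.  0. -0.]
```

Call:
move_arm --rows '[{"translation": [5.3, -18.9, 0], "rot": [0, 0, 0], "hand": 1}, {"translation": [5.3, -18.9, 0], "rot": [0, 0, 0], "hand": 1}, {"translation": [5.3, -18.9, 0], "rot": [0, 0, 0], "hand": 1}, {"translation": [5.3, -18.9, 0], "rot": [0, 0, 0], "hand": 1}, {"translation": [5.3, -18.9, 0], "rot": [0, 0, 0], "hand": 1}, {"translation": [5.3, -18.9, 0], "rot": [0, 0, 0], "hand": 1}, {"translation": [5.3, -18.9, 0], "rot": [0, 0, 0], "hand": 1}, {"translation": [5.3, -18.9, 0], "rot": [0, 0, 0], "hand": 1}]'

```text
t: 9.23
eef_pos: [0.5102, 0.4236, 0.1154]
ee_rot: [3.14, 0.002, 0.16]
force: [-0.4, -0.1, -2.8]
width: 0.0575
gripper_force: 30.0
```

Call:
move_arm --rows '[{"translation": [0, 0, 0], "rot": [0, 0, 0], "hand": 1}, {"translation": [0, 0, 0], "rot": [0, 0, 0], "hand": 1}, {"translation": [0, 0, 0], "rot": [0, 0, 0], "hand": 1}]'

```text
t: 9.48
eef_pos: [0.5111, 0.4234, 0.1171]
ee_rot: [-3.141, -0.0, 0.159]
force: [0.1, 0.3, -1.9]
width: 0.0573
gripper_force: 30.0
```

```bash
python3 look.py scene s2 300 540 110 290; python3 -c "
from h import *
to((.5097,.4265,.0395,9.2))
D=np.load('last.npz');X=D['X'];hsv=cv2.cvtColor(D['im'],cv2.COLOR_RGB2HSV)
m=(hsv[...,0]<22)&(hsv[...,1]>110)&(hsv[...,2]>90)&(X[...,2]>.1)&(X[...,2]<.15)&(np.hypot(X[...,0]-.51,X[...,1]-.427)<.05)
P=X[m];print(len(P),np.median(P,0),[np.round(a,1) for a in cv2.minAreaRect((P[:,:2]*1000).astype(np.float32))])"
```

```text
t 9.53 pos [0.5111 0.4236 0.1171] rpy [-180.    -0.     9.1] w 0.0576 F [-0.9  0.8 -1.9] q [ 0.99  0.44 -0.17 -0.   -0.97  0.75]
[-0.09 -0.3   7.76] [-0.  -0.  -0.1]
233 [0.51658443 0.42820717 0.12714297] [array([510. , 426.1]), array([56.3, 52.8]), np.float64(3.7)]
```

View pics/s2.png

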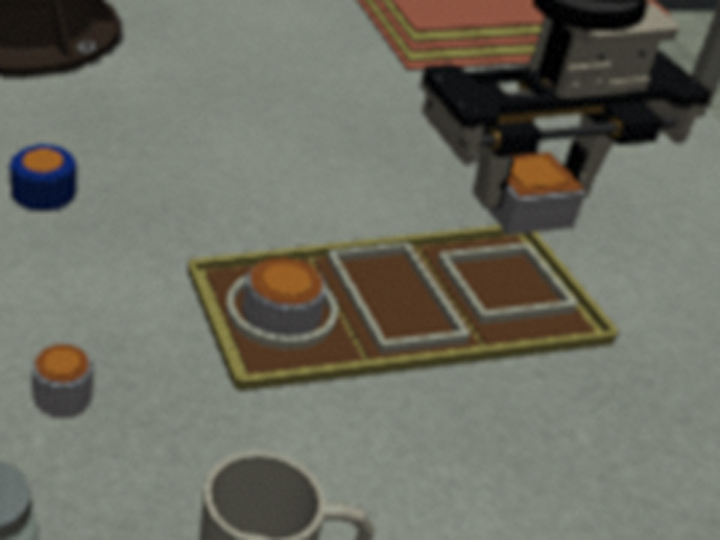

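The large tart sits in its ring (picture (285,295)), and the square tart is held level above its bay (tart at (540,195), bay at (510,280)). Lowering now.

Call:
move_arm --rows '[{"translation": [0, -0.2, 3], "rot": [0, 0, 0], "hand": 1}, {"translation": [0, -0.2, 5.5], "rot": [0, 0, 0], "hand": 1}, {"translation": [0, -0.2, 7], "rot": [0, 0, 0], "hand": 1}, {"translation": [0, -0.2, 7.9], "rot": [0, 0, 0], "hand": 1}, {"translation": [0, -0.2, 7.9], "rot": [0, 0, 0], "hand": 1}, {"translation": [0, -0.2, 7.9], "rot": [0, 0, 0], "hand": 1}]'

```text
t: 10.03
eef_pos: [0.5109, 0.4264, 0.0381]
ee_rot: [-3.141, -0.0, 0.16]
force: [0.4, 0.5, -1.4]
width: 0.0577
gripper_force: 30.0
```

Call:
move_arm --rows '[{"translation": [0, 0, 0.1], "rot": [0, 0, 0], "hand": 1}, {"translation": [0, 0, 0.1], "rot": [0, 0, 0], "hand": 0.2}, {"translation": [0, 0, 0.1], "rot": [0, 0, 0], "hand": 0}, {"translation": [0, 0, 0.1], "rot": [0, 0, 0], "hand": 0}, {"translation": [0, 0, 0.1], "rot": [0, 0, 0], "hand": 0}, {"translation": [0, 0, -4], "rot": [0, 0, 0], "hand": 0}, {"translation": [0, 0, -8], "rot": [0, 0, 0], "hand": 0}, {"translation": [0, 0, -12], "rot": [0, 0, 0], "hand": 0}]'

```text
t: 10.7
eef_pos: [0.5104, 0.426, 0.1589]
ee_rot: [3.14, 0.001, 0.161]
force: [0.4, 1.6, 0.3]
width: 0.0872
gripper_force: 0.0
```

```bash
python3 -c "
from h import *
e=np.array([.537,-.287]);a=np.radians(-36);g=e+.015*np.array([np.cos(a),np.sin(a)]);print(g)
to((.5,0,.16,9.2),(g[0],g[1],.14,-36))"
```

```text
[ 0.54913525 -0.29581678]
t 10.7 pos [0.5104 0.426  0.1589] rpy [179.9   0.    9.2] w 0.0872 F [0.4 1.6 0.3] q [ 0.99  0.4  -0.12  0.   -1.05  0.74]
[-7.83 41.88 -0.05] [ 0.1  0.  -0. ]
[-7.71 71.87  1.99] [ 0.1  0.  45.2]
```

Call:
move_arm --rows '[{"translation": [-7.7, 71.8, 0], "rot": [0, 0, 45.2], "hand": 0}, {"translation": [-7.7, 71.8, 0], "rot": [0, 0, 45.2], "hand": 0}, {"translation": [-7.7, 71.8, 0], "rot": [0, 0, 45.2], "hand": 0}, {"translation": [-7.7, 71.8, 0], "rot": [0, 0, 45.2], "hand": 0}, {"translation": [-7.7, 71.8, 0], "rot": [0, 0, 45.2], "hand": 0}, {"translation": [-7.7, 71.8, 0], "rot": [0, 0, 45.2], "hand": 0}, {"translation": [-7.7, 71.8, 0], "rot": [0, 0, 45.2], "hand": 0}, {"translation": [-7.7, 71.8, 0], "rot": [0, 0, 45.2], "hand": 0}]'

```text
t: 11.37
eef_pos: [0.5282, 0.0917, 0.1584]
ee_rot: [-3.141, -0.001, -0.631]
force: [1.3, -0.6, 0.2]
width: 0.0879
gripper_force: 0.0
```

```bash
python3 -c "
from h import *
to((.549,-.296,.14,-36))"
```

```text
t 11.37 pos [0.5282 0.0917 0.1584] rpy [-179.9   -0.   -36.2] w 0.0879 F [ 1.3 -0.6  0.2] q [ 0.54  0.2  -0.41  0.   -0.96  0.4 ]
[24.55 30.08  1.82] [-0.1 -0.  -0.2]
```

Call:
move_arm --rows '[{"translation": [24.5, 30.0, 1.8], "rot": [0, 0, 0], "hand": 0.28}, {"translation": [24.5, 30.0, 1.8], "rot": [0, 0, 0], "hand": 0.28}, {"translation": [24.5, 30.0, 1.8], "rot": [0, 0, 0], "hand": 0.28}, {"translation": [24.5, 30.0, 1.8], "rot": [0, 0, 0], "hand": 0.28}, {"translation": [24.5, 30.0, 1.8], "rot": [0, 0, 0], "hand": 0.28}, {"translation": [24.5, 30.0, 1.8], "rot": [0, 0, 0], "hand": 0.28}, {"translation": [24.5, 30.0, 1.8], "rot": [0, 0, 0], "hand": 0.28}, {"translation": [24.5, 30.0, 1.8], "rot": [0, 0, 0], "hand": 0.28}]'

```text
t: 12.03
eef_pos: [0.5471, -0.241, 0.1427]
ee_rot: [-3.141, -0.001, -0.628]
force: [1.2, 1.0, 0.5]
width: 0.063
gripper_force: 0.0
```

```bash
python3 chk.py "{'squaret':(.51,.427,.034,.06),'large':(.546,.228,.034,.06)}"; python3 -c "
from h import *
to((.549,-.296,.14,-36),(.549,-.296,.028,-36))"
```

```text
top squaret 643 0.0471 [array([510.2, 424.2]), array([58.8, 60.2]), np.float64(8.8)]
top large 599 0.0471 [array([544.8, 226.4]), array([63.2, 64.4]), np.float64(34.9)]
scene squaret 427 0.0454 [array([512.5, 426.7]), array([59.3, 61.5]), np.float64(8.5)]
scene large 420 0.0456 [array([546.2, 229.1]), array([62.6, 63. ]), np.float64(19.5)]
t 12.13 pos [ 0.5466 -0.244   0.1418] rpy [180.    0.  -36.3] w 0.0631 F [ 0.7 -1.2 -1.2] q [-0.09  0.32 -0.29  0.   -0.96  1.03]
[3.27 4.05 0.18] [ 0.   0.  -0.3]
[ 3.27  4.04 11.38] [ 0.   0.  -0.3]
```

Both placed tarts sit flat and near centre. Hovering above the loaf end next.

Call:
move_arm --rows '[{"translation": [3.3, 4.0, 0.2], "rot": [0, 0, -0.3], "hand": 0.28}, {"translation": [3.3, 4.0, 0.2], "rot": [0, 0, -0.3], "hand": 0.28}, {"translation": [3.3, 4.0, 0.2], "rot": [0, 0, -0.3], "hand": 0.28}, {"translation": [3.3, 4.0, 0.2], "rot": [0, 0, -0.3], "hand": 0.28}]'

```text
t: 12.47
eef_pos: [0.5501, -0.2908, 0.1401]
ee_rot: [-3.142, 0.0, -0.625]
force: [-0.4, 0.5, 0.4]
width: 0.0631
gripper_force: 0.0
```

```bash
python3 look.py scene s3 60 260 120 280; python3 -c "
from h import *
to((.549,-.296,.14,-36),(.549,-.296,.028,-36))"
```

```text
t 12.52 pos [ 0.5502 -0.2902  0.1403] rpy [-180.     0.   -35.7] w 0.0631 F [ 0.2  0.1 -0.2] q [-0.17  0.35 -0.24 -0.   -0.98  1.12]
[0.25 0.54 0.03] [-0.   0.   0.3]
[ 0.25  0.54 11.23] [-0.   0.   0.3]
```

View pics/s3.png

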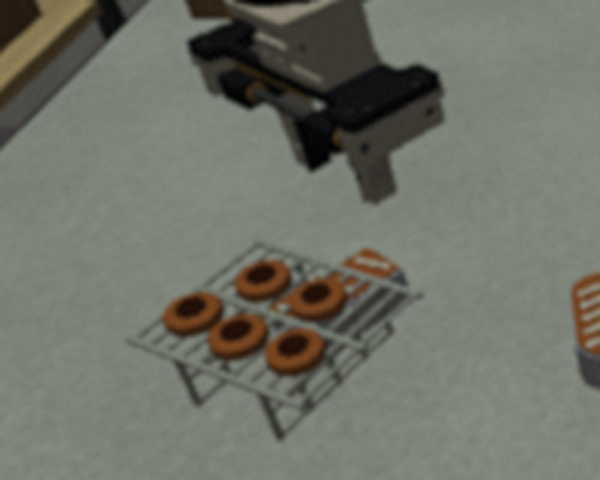

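The loaf end protrudes at picture (370,260) with the fingers above it and clear of the riser wires. Descending on it now.

Call:
move_arm --rows '[{"translation": [0.2, 0.5, 0], "rot": [0, 0, 0.3], "hand": 0.28}, {"translation": [0.2, 0.5, 2], "rot": [0, 0, 0.3], "hand": 0.28}, {"translation": [0.2, 0.5, 5], "rot": [0, 0, 0.3], "hand": 0.28}, {"translation": [0.2, 0.5, 6.5], "rot": [0, 0, 0.3], "hand": 0.28}, {"translation": [0.2, 0.5, 6.5], "rot": [0, 0, 0.3], "hand": 0.28}]'

```text
t: 12.93
eef_pos: [0.5468, -0.2943, 0.072]
ee_rot: [3.14, 0.006, -0.628]
force: [-0.7, 0.8, -0.1]
width: 0.0629
gripper_force: 0.0
```

```bash
python3 -c "
from h import *
to((.549,-.296,.0285,-36))"
```

```text
t 12.93 pos [ 0.5468 -0.2943  0.072 ] rpy [179.9   0.3 -36. ] w 0.0629 F [-0.7  0.8 -0.1] q [-0.18  0.43 -0.31 -0.   -0.84  1.12]
[ 0.3  -0.    4.35] [0.1 0.3 0. ]
```

Call:
move_arm --rows '[{"translation": [0.2, 0, 2], "rot": [0, 0, 0], "hand": 0.28}, {"translation": [0.2, 0, 3.8], "rot": [0, 0, 0], "hand": 0.28}, {"translation": [0.2, 0, 4.4], "rot": [0, 0, 0], "hand": 0.28}, {"translation": [0.2, 0, 4.4], "rot": [0, 0, 0], "hand": 1}, {"translation": [0.2, 0, 4.4], "rot": [0, 0, 0], "hand": 1}, {"translation": [0.2, 0, 4.4], "rot": [0, 0, 0], "hand": 1}, {"translation": [0.2, 0, 4.4], "rot": [0, 0, 0], "hand": 1}, {"translation": [0.2, 0, 4.4], "rot": [0, 0, 0], "hand": 1}]' --squeeze 30

```text
t: 13.6
eef_pos: [0.5516, -0.2972, 0.0328]
ee_rot: [-3.141, -0.002, -0.628]
force: [-0.3, 0.7, 4.5]
width: 0.0483
gripper_force: 29.8
```

Call:
move_arm --rows '[{"translation": [-1, 0, 0], "rot": [0, 0, 0], "hand": 1}, {"translation": [-2.5, 0, 0], "rot": [0, 0, 0], "hand": 1}, {"translation": [-4, 0, 0], "rot": [0, 0, 0], "hand": 1}, {"translation": [-6, 0, 0], "rot": [0, 0, 0], "hand": 1}, {"translation": [-8, 0, 0], "rot": [0, 0, 0], "hand": 1}, {"translation": [-9, 0, 0], "rot": [0, 0, 0], "hand": 1}, {"translation": [-9, 0, 0], "rot": [0, 0, 0], "hand": 1}]'

```text
t: 14.18
eef_pos: [0.4769, -0.243, 0.0328]
ee_rot: [-3.14, -0.001, -0.628]
force: [-3.6, 9.4, 15.7]
width: 0.0478
gripper_force: 29.8
```

```bash
python3 look.py top t3 400 560 110 250; python3 chk.py "{'loaf':(.507,-.264,.026,.047),'oval':(.606,-.098,.026,.047)}"; python3 -c "
from h import *
to()"
```

```text
top loaf 61 0.0374 [array([ 463.6, -241.6]), array([48.3, 15.4]), np.float64(55.1)]
top oval 75 0.0388 [array([648.3, -92.9]), array([40.4, 13.8]), np.float64(83.3)]
scene loaf 548 0.0373 [array([ 512.2, -261.1]), array([83.3, 86. ]), np.float64(61.9)]
scene oval 579 0.0377 [array([609.1, -95. ]), array([97.1, 47.5]), np.float64(13.5)]
t 14.33 pos [ 0.4769 -0.2431  0.0327] rpy [-180.    0.  -36.] w 0.0478 F [-5.8 10.5 19.9] q [-0.11  0.36 -0.54 -0.   -0.67  1.05]
```

View pics/t3.png

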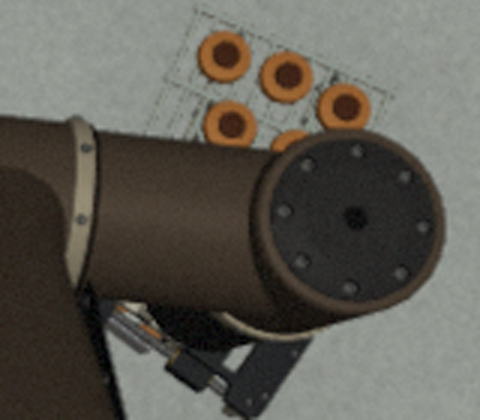

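The loaf is clear of the riser and pulled straight. The growing upward force comes from pressing it onto the counter. I'll release, slide to the loaf's middle and regrip.

Call:
move_arm --rows '[{"translation": [0, 0, 0], "rot": [0, 0, 0], "hand": 0.25}, {"translation": [0, 0, -0.3], "rot": [0, 0, 0], "hand": 0.25}, {"translation": [0, 0, -0.3], "rot": [0, 0, 0], "hand": 0.25}, {"translation": [0, 0, -0.3], "rot": [0, 0, 0], "hand": 0.25}]'

```text
t: 14.67
eef_pos: [0.4777, -0.2442, 0.0344]
ee_rot: [3.142, 0.0, -0.629]
force: [-0.2, 0.6, -0.1]
width: 0.0648
gripper_force: 0.0
```

```bash
python3 -c "
from h import *
im,d,X=grab('scene')
a=np.radians(-36);u=np.array([np.cos(a),np.sin(a)]);v=np.array([-u[1],u[0]])
c=np.array([.505,-.263]);Q=X[...,:2]-c
m=(abs(Q@u)<.07)&(abs(Q@v)<.04)&(X[...,2]>.03)&(X[...,2]<.046)
P=X[m];h=cv2.convexHull((P[:,:2]*1000).astype(np.float32));print(len(P),cv2.minAreaRect(h),(Q@u)[m].min(),(Q@u)[m].max(),(Q@v)[m].min(),(Q@v)[m].max())
to()"
```

```text
465 ((508.0771179199219, -263.2515869140625), (79.48633575439453, 84.94313049316406), 57.38767623901367) -0.04011184779787606 0.04489036796471871 -0.03988617551909068 0.03998612690126781
t 14.72 pos [ 0.4776 -0.2442  0.0342] rpy [180.   0. -36.] w 0.065 F [0.  0.2 0.3] q [-0.11  0.36 -0.54 -0.   -0.67  1.05]
```

Call:
move_arm --rows '[{"translation": [1.6, 0, 0], "rot": [0, 0, 0], "hand": 0.25}, {"translation": [3.2, 0, 0.3], "rot": [0, 0, 0], "hand": 0.25}, {"translation": [3.2, 0, 0.5], "rot": [0, 0, 0], "hand": 0.25}, {"translation": [3.2, 0, 0.5], "rot": [0, 0, 0], "hand": 0.25}, {"translation": [3.2, 0, 0.5], "rot": [0, 0, 0], "hand": 0.25}]'

```text
t: 15.13
eef_pos: [0.5028, -0.2629, 0.0287]
ee_rot: [3.141, 0.002, -0.629]
force: [-0.5, 0.4, -0.5]
width: 0.0657
gripper_force: 0.0
```

Call:
move_arm --rows '[{"translation": [0, 0, 0], "rot": [0, 0, 0], "hand": 1}, {"translation": [0, 0, 0], "rot": [0, 0, 0], "hand": 1}, {"translation": [0, 0, 0], "rot": [0, 0, 0], "hand": 1}, {"translation": [0, 0, 0], "rot": [0, 0, 0], "hand": 1}, {"translation": [0, 0, 0], "rot": [0, 0, 0], "hand": 1}]' --squeeze 40

```text
t: 15.55
eef_pos: [0.5036, -0.2628, 0.0295]
ee_rot: [-3.142, 0.0, -0.628]
force: [-0.2, 0.9, 2.1]
width: 0.0478
gripper_force: 39.8
```

Call:
move_arm --rows '[{"translation": [0, 0, -3], "rot": [0, 0, 0], "hand": 1}, {"translation": [0, 0, -6], "rot": [0, 0, 0], "hand": 1}, {"translation": [0, 0, -9.5], "rot": [0, 0, 0], "hand": 1}, {"translation": [0, 0, -9.5], "rot": [0, 0, 0], "hand": 1}]'

```text
t: 15.88
eef_pos: [0.5072, -0.264, 0.1309]
ee_rot: [-3.139, -0.009, -0.627]
force: [1.8, 0.3, -1.2]
width: 0.0478
gripper_force: 39.8
```

```bash
python3 -c "
from h import *
to((.5255,.328,.125,9.2))"
```

```text
t 15.88 pos [ 0.5072 -0.264   0.1309] rpy [-179.8   -0.5  -35.9] w 0.0478 F [ 1.8  0.3 -1.2] q [-0.14  0.28 -0.37  0.   -0.91  1.08]
[-33.27 -49.01   0.42] [  0.   -0.6 -45.1]
```

Call:
move_arm --rows '[{"translation": [-33.2, -49, 0], "rot": [0, 0, -45.1], "hand": 1}, {"translation": [-33.2, -49, 0], "rot": [0, 0, -45.1], "hand": 1}, {"translation": [-33.2, -49, 0], "rot": [0, 0, -45.1], "hand": 1}, {"translation": [-33.2, -49, 0], "rot": [0, 0, -45.1], "hand": 1}, {"translation": [-33.2, -49, 0], "rot": [0, 0, -45.1], "hand": 1}, {"translation": [-33.2, -49, 0], "rot": [0, 0, -45.1], "hand": 1}, {"translation": [-33.2, -49, 0], "rot": [0, 0, -45.1], "hand": 1}, {"translation": [-33.2, -49, 0], "rot": [0, 0, -45.1], "hand": 1}]'

```text
t: 16.55
eef_pos: [0.5141, 0.0722, 0.1242]
ee_rot: [-3.141, -0.0, 0.161]
force: [1.6, -0.1, -2.3]
width: 0.0477
gripper_force: 39.8
```

```bash
python3 -c "
from h import *
to((.5255,.328,.125,9.2))"
```

```text
t 16.55 pos [0.5141 0.0722 0.1242] rpy [-180.    -0.     9.3] w 0.0477 F [ 1.6 -0.1 -2.3] q [ 0.52  0.21 -0.49 -0.   -0.87  1.21]
[  5.24 -25.06  -0.07] [-0.  -0.   0.1]
```

Call:
move_arm --rows '[{"translation": [5.2, -25, 0], "rot": [0, 0, 0], "hand": 1}, {"translation": [5.2, -25, 0], "rot": [0, 0, 0], "hand": 1}, {"translation": [5.2, -25, 0], "rot": [0, 0, 0], "hand": 1}, {"translation": [5.2, -25, 0], "rot": [0, 0, 0], "hand": 1}, {"translation": [5.2, -25, 0], "rot": [0, 0, 0], "hand": 1}, {"translation": [5.2, -25, 0], "rot": [0, 0, 0], "hand": 1}, {"translation": [5.2, -25, 0], "rot": [0, 0, 0], "hand": 1}, {"translation": [5.2, -25, 0], "rot": [0, 0, 0], "hand": 1}]'

```text
t: 17.22
eef_pos: [0.5261, 0.3282, 0.1233]
ee_rot: [3.141, 0.0, 0.162]
force: [0.4, -0.5, -2.9]
width: 0.0482
gripper_force: 39.8
```

Call:
move_arm --rows '[{"translation": [0, 0, 0], "rot": [0, 0, 0], "hand": 1}, {"translation": [0, 0, 0], "rot": [0, 0, 0], "hand": 1}, {"translation": [0, 0, 0], "rot": [0, 0, 0], "hand": 1}]'

```text
t: 17.47
eef_pos: [0.5265, 0.3241, 0.1242]
ee_rot: [3.141, 0.0, 0.158]
force: [0.8, -1.2, -1.8]
width: 0.0477
gripper_force: 39.8
```

```bash
python3 look.py scene s4 330 530 110 260; python3 -c "
from h import *
to((.5255,.328,.0375,9.2))
D=np.load('last.npz');X=D['X']
a=np.radians(9.2);u=np.array([np.cos(a),np.sin(a)]);v=np.array([-u[1],u[0]]);Q=X[...,:2]-np.array([.5255,.328])
hsv=cv2.cvtColor(D['im'],cv2.COLOR_RGB2HSV)
m=(abs(Q@u)<.075)&(abs(Q@v)<.04)&(X[...,2]>.12)&(X[...,2]<.15)&(hsv[...,0]<25)&(hsv[...,1]>100)
P=X[m];print(len(P),np.median(P,0),cv2.minAreaRect((P[:,:2]*1000).astype(np.float32)),np.percentile((Q@u)[m],[1,99]),np.percentile((Q@v)[m],[1,99]))
far=P[(Q@u)[m]>.025];near=P[(Q@u)[m]<-.02];print(np.median(far,0),np.median(near,0) if len(near) else 0)
"
```

```text
t 17.52 pos [0.5267 0.3241 0.1244] rpy [180.   0.   9.] w 0.0477 F [ 0.2 -0.  -1.9] q [ 0.87  0.36 -0.27 -0.   -0.94  0.86]
[-0.05 -0.4   8.69] [ 0.   0.  -0.2]
214 [0.53799061 0.33145888 0.13265874] ((529.3634643554688, 326.5535583496094), (81.44935607910156, 54.477928161621094), 18.924285888671875) [-0.03717963  0.043945  ] [-0.02759158  0.02440077]
[0.5617704  0.32996078 0.13267133] [0.4978192  0.33786303 0.13253308]
```

View pics/s4.png

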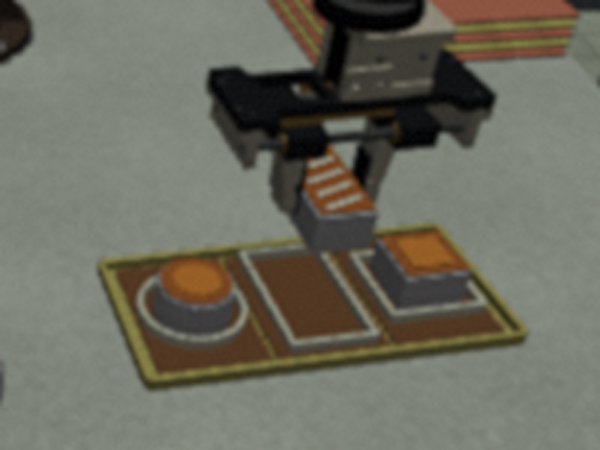

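The loaf hangs level over the long bay (loaf at (338,200), bay at (310,295) in the crop). Lowering.

Call:
move_arm --rows '[{"translation": [0, -0.4, 2], "rot": [0, 0, -0.2], "hand": 1}, {"translation": [0, -0.4, 4], "rot": [0, 0, -0.2], "hand": 1}, {"translation": [0, -0.4, 6], "rot": [0, 0, -0.2], "hand": 1}, {"translation": [0, -0.4, 7.5], "rot": [0, 0, -0.2], "hand": 1}, {"translation": [0, -0.4, 8.5], "rot": [0, 0, -0.2], "hand": 1}, {"translation": [0, -0.4, 8.5], "rot": [0, 0, -0.2], "hand": 1}, {"translation": [0, -0.4, 8.5], "rot": [0, 0, -0.2], "hand": 1}]'

```text
t: 18.1
eef_pos: [0.5263, 0.3288, 0.0395]
ee_rot: [3.141, -0.0, 0.161]
force: [0.7, 0.6, -2.1]
width: 0.048
gripper_force: 39.9
```

Call:
move_arm --rows '[{"translation": [0, 0, 0.2], "rot": [0, 0, 0], "hand": 1}, {"translation": [0, 0, 0.2], "rot": [0, 0, 0], "hand": 1}, {"translation": [0, 0, 0.2], "rot": [0, 0, 0], "hand": 0.25}, {"translation": [0, 0, 0.2], "rot": [0, 0, 0], "hand": 0.25}, {"translation": [0, 0, 0.2], "rot": [0, 0, 0], "hand": 0.25}, {"translation": [0, 0, -3], "rot": [0, 0, 0], "hand": 0.25}, {"translation": [0, 0, -7], "rot": [0, 0, 0], "hand": 0.25}, {"translation": [0, 0, -11], "rot": [0, 0, 0], "hand": 0.25}]'

```text
t: 18.77
eef_pos: [0.5255, 0.3287, 0.1501]
ee_rot: [3.14, 0.002, 0.162]
force: [0.6, 0.5, -0.3]
width: 0.0654
gripper_force: 0.0
```

Call:
move_arm --rows '[{"translation": [-6, 25, 0], "rot": [0, 0, 0], "hand": 0.25}, {"translation": [-6, 25, 0], "rot": [0, 0, 0], "hand": 0.25}, {"translation": [-6, 25, 0], "rot": [0, 0, 0], "hand": 0.25}, {"translation": [-6, 25, 0], "rot": [0, 0, 0], "hand": 0.25}, {"translation": [-6, 25, 0], "rot": [0, 0, 0], "hand": 0.25}, {"translation": [-6, 25, 0], "rot": [0, 0, 0], "hand": 0.25}, {"translation": [-6, 25, 0], "rot": [0, 0, 0], "hand": 0.25}, {"translation": [-6, 25, 0], "rot": [0, 0, 0], "hand": 0.25}]'

```text
t: 19.43
eef_pos: [0.5067, 0.0704, 0.15]
ee_rot: [-3.141, -0.001, 0.159]
force: [0.2, 0.9, -0.5]
width: 0.0658
gripper_force: 0.0
```

```bash
python3 look.py top t5 130 350 120 250; python3 chk.py "{'squaret':(.51,.427,.034,.06),'large':(.546,.228,.034,.06),'loaf':(.5255,.328,.034,.06),'oval':(.606,-.098,.026,.047),'small':(.632,.044,.026,.047)}"; python3 -c "
from h import *
to()"
```

```text
top squaret 261 0.0471 [array([522.6, 426.2]), array([34.5, 59. ]), np.float64(10.3)]
top loaf 41 0.0457 [array([566.9, 343.1]), array([11.4, 29.1]), np.float64(22.9)]
top oval 755 0.0393 [array([607.7, -97.4]), array([97.4, 48.6]), np.float64(14.2)]
scene squaret 427 0.0456 [array([512.3, 426.2]), array([59.4, 57.8]), np.float64(9.1)]
scene large 423 0.0455 [array([547. , 229.5]), array([63.2, 61.6]), np.float64(29.3)]
scene loaf 573 0.0454 [array([524.7, 328.1]), array([98.7, 47.3]), np.float64(8.6)]
scene oval 577 0.0377 [array([609.2, -95. ]), array([98.1, 47.4]), np.float64(13.4)]
scene small 281 0.0374 [array([634.1,  46. ]), array([43.1, 45.2]), np.float64(29.6)]
t 19.58 pos [0.5076 0.0734 0.1497] rpy [-1.8e+02 -1.0e-01  9.3e+00] w 0.0655 F [-0.1  0.6  0.2] q [ 0.53  0.17 -0.47  0.   -0.93  1.21]
```

View pics/t5.png

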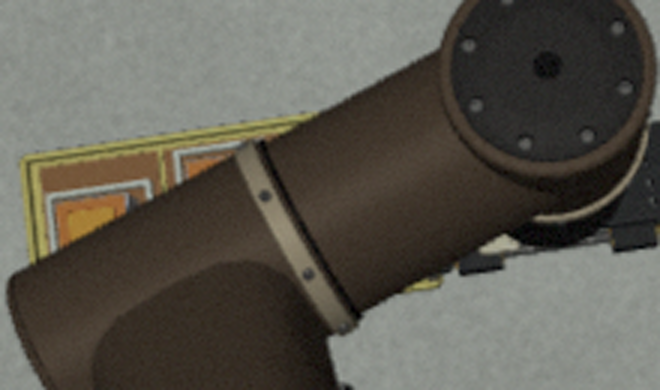

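The arm hides part of the top view, but the scene depth shows all three pastries flat at the same height and within 6 mm of their bay centres. The look-alikes have not moved, so I'm handing in.

```bash
python3 -c "
from h import *
print(arm.job_done())"
```

```text
the job is handed in; nothing more can be done
None
```

The order is filled and handed in: the large round tart, square tart and loaf cake sit flat in their own bays within about 6 mm of centre by the last camera check, and the small round tart and oval cake have not moved; no verdict was returned at hand-in.

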